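# Read the job card, then hold the safety cover open

## Robot

A 7-joint arm with a two-finger parallel gripper is mounted at the origin on the work surface; the furniture and walls round the work are solid. World frame = base frame: x ahead of the robot, y to its left, z up, the work surface at z = 0. Lengths are in m, angles in rad, forces in N, time in s.
With the tool pointing down it reaches from about 0.4 to 0.875 m from the base axis. Payload 19.3 kg.
Tool frame: the origin (TCP) lies on the mounting face of the last link; the fingertips stand 173 mm ahead of it and the grasp point (between the pads) lies 155 mm ahead of it; z points along the fingers, y is the line along which they close (so a half turn about z gives the same grasp; the last joint's range is limited). The gripper opens to 85 mm and grips with 20 to 120 N. Pads are 22 mm wide; open, the fingers measure 114 mm over their backs; the gripper's body (76 mm by 85 mm) begins 54 mm behind the grasp point. The pads swing forward as they close: fully open they stand 13 mm farther back than shut.
Start: joints at [-1.347, 0.521, -0.036, 1.599, 0.021, 1.021, -0.113], TCP at [0.181, 0.598, 0.405] pointing down, gripper open.
Joint ranges: [-2.91, 2.91], [-0.3, 2.13], [-1.5, 1.42], [0.17, 2.43], [-1.26, 4.41], [0.16, 1.93], [-2.52, 2.52]. Speed limits (rad/s): [1.89, 1.89, 2.39, 2.39, 3.01, 3.01, 3.01].

## Interface

Orientations are given as [roll, pitch, yaw] about the fixed x, y, z axes, in that order (R = Rz(yaw) Ry(pitch) Rx(roll)).
In Python, from workcell import bot, vision gives the robot as it stands.
- The arm moves only by the shell command python3 -m creep 'ROWS' [FORCE]. ROWS is JSON, a list that holds one entry, the list of rows, each a list of 7 numbers: the opening, from -1 (shut) to 1 (fully open), then the shift along the tool's x, y, z in cm, then the turn, a rotation vector about the tool's x, y, z in rad. In form: [[[grip, tx, ty, tz, rx, ry, rz], ...]]. A call has 1 to 12 rows; each row shifts and turns the commanded pose from where the row before left it, along the tool's axes as they then stand; what a row does not reach is not made up. A row lasts 1/8 s, in which the tool goes at most 62.5 mm and 10.7 degrees, less where a joint would pass 70% of its speed; a pose out of reach is approached as far as the arm can. A call with a gripper value outside its range is refused whole. The fingers move at their own pace and stop on an object; FORCE is the grip in N (left out, the last holds). Time passes only in rows, so rows that do not move let the fingers close. It gives the time, the measured TCP pose, the force, the opening and the grip force at its end, in the units of the state.
- bot.observe(): the state, without advancing time (a new reading comes with each control period).
- vision.grab_frame(name): name is "scene" or "side" or "wrist"; returns a dict with "image" (384x512x3 uint8, blue, green, red), "depth" (384x512 float32, m along the optical axis (not along the pixel's ray), 0 where there is no reading), "fovy" (degrees; the focal length in pixels is half the picture's height over the tangent of half this angle, whatever the lens; pixels are square), "cx", "cy" (the principal point, pixels), "cam_to_world" (4x4, takes a point from camera to world coordinates); the wrist camera has in their place "tool_from_camera" (4x4, takes a point from camera to tool coordinates, whose origin is the TCP and whose axes are the flange's). Camera axes: x right, y down, z forward; pixel columns grow to the right and rows downward; lengths in m; the calibration is good to about 2 mm. A picture is of the moment at which its call begins: read the wrist's pose just before it.
- bot.job_done(): hands the job in; it is judged then, once.
The state is a dict: "clock": time; "qpos": joint angles; "qd": joint speeds; "joint_efforts": joint torques, N m; "position": TCP position; "tool_rot": TCP orientation; "force": force on the tool from outside, world axes, zero at the start; "moment": the same for the moment, N m; "grip_width": finger opening in m; "finger_force": force on a finger pad.
Only numpy, scipy, OpenCV 4.12 (cv2) and the standard library are available. Lean on these libraries where they do the work, as an engineer would, in place of code of your own. Each camera call takes 0.05 s, during which the arm holds its last target. There are 200 camera calls.

## Task

The board in the safety-test enclosure is done, so book it out: pick up the hand-held bar code reader, aim it at the bar code of the job card on the front of the enclosure from about 6 cm away, roughly square on, and keep it steady for a full second, then lay it back down flat on the bench and let go. Only then lift the enclosure's clear hinged cover by its black handle and keep holding it open at 60 degrees so that the board can be taken out, because nothing else keeps it up; finish while still holding it. Never drop the reader or let the cover fall, and leave the multimeter, the solder spool and the flux bottle undisturbed.

Things in the scene. Friction and masses are not known exactly. Their poses are not given: they have to be found in the camera images.
- enclosure: Fixed grey steel box, 170 mm deep (x) by 250 mm wide (y), rim 86 mm above the bench, with a board inside under a clear cover. Origin: centre of the underside, on the bench. Its +x points from the front face (job card, lamps, sockets) to the back (hinge), z up; the front face is at x = -85 mm. Its place and heading vary; the front always looks roughly at the robot.
- bar_code (a point): White card with a black bar code in a dark holder, 76 wide by 52 mm high, flat on the middle of the enclosure's front face. The point is the centre of the bar code card, on its surface, 87 mm in front of the enclosure's origin, 47 mm above the bench. Square on means the beam runs along the enclosure's +x.
- cover_angle (a joint): Angle of the clear hinged cover in rad: 0 shut (start), grows as the front edge goes up, 1.047 = 60 degrees, stop at 1.45. Frame with clear pane, 174 mm from hinge line to front edge, 252 wide, 12 thick, 0.8 kg with a light closing spring: it falls shut from any angle; lifting takes about 5 N along the handle's path when shut, about 3 N at 60 degrees.
- cover_hinge (a point): Middle of the cover's hinge line, at the back of the enclosure: 87 mm behind the enclosure's origin along its x, 87 mm above the bench. The line runs along the enclosure's y.
- cover: The clear cover with its black bow handle. Origin on the hinge line (turns with the cover; at 0 its axes are the enclosure's). The handle stands on top of the cover near its front edge; round bar 12 mm thick along the enclosure's y, straight for 80 mm, 112 mm over the legs, with 32 mm free under the bar.
- handle_mid (a point): Middle of the handle's bar (centre line). Cover shut: 137 mm above the bench, 172 mm in front of the hinge line and 50 mm above it; it moves on a circle of 179 mm radius about the hinge line. The bar can turn between the finger pads.
- reader: Loose hand-held bar code reader: 110 long (x) by 26 mm high; grey grip 32 mm wide (y) from x = -55 to +18 mm, black head 42 mm wide at the nose end (+x, with the red window), orange key on top; about 0.14 kg. Starts lying flat on the bench to the robot's left, nose away from the robot. Origin: middle of the underside. The beam leaves the nose along +x, 13 mm above the underside.
- vise_end (a point): Top of the far jaw of a fixed board vise (white jaws, green board, 100 mm high; the jaw is about 110 mm long across) that stands on the bench between robot and reader. Fixed, always in the same place: carry the reader above it or round it.
- reader_nose (a point): Middle of the reader's window, 55 mm ahead of the reader's origin, 13 mm above its underside.
- reading_spot (a point): The point on the beam 60 mm ahead of the window, where the reader reads; bring it onto the bar code.
- multimeter: Bystander: yellow and black hand multimeter 148x74x43 mm lying to the right of the enclosure, origin under its centre.
- solder_spool: Bystander: blue spool of solder 83x64x51 mm, left of the enclosure, origin under its centre.
- flux_bottle: Bystander: small amber bottle with a white nozzle, 36 mm across, 105 mm tall, left of the enclosure, origin under its centre.
Things that resemble listed ones, but are neither listed nor needed, are in the scene too. What is shaped like the reader but purple is not meant.

How it is judged:
By the outcome, as a careful person would: the job done as asked, in the order asked, and still so for the second after the job is handed in, while the arm keeps its last pose, push and grip.
It also fails if it takes over 58 s, if anything falls off the work surface, if the arm or the gripper's body presses on something with over 40 N, if the wrist force passes 120 N, or if a joint passes its speed limit or range.

## Working session

There is one attempt and no reset: what is moved stays moved. The work goes in short steps, Python scripts to look and compute and a shell command to move; the robot and the scene stay as the last step left them, time stands still between calls to the robot, and variables do not carry over. Pictures are saved under pics/ and viewed, at most 10 in all, crops included, and the job is handed in when it is done.

```bash
ls; mkdir -p pics; python3 - <<'E'
from workcell import bot, vision
import cv2, numpy as np
s=bot.observe(); print({k:np.round(v,3).tolist() for k,v in s.items()})
for n in("scene","side"):
    f=vision.grab_frame(n); cv2.imwrite(f"pics/{n}0.png",f["image"]); np.savez(f"pics/{n}0.npz",**f)
    print(n,f["fovy"],f["cx"],f["cy"],np.round(f["cam_to_world"],3).tolist())
E
```

```text
pics
{'clock': 0.0, 'qpos': [-1.347, 0.522, -0.036, 1.6, 0.021, 1.021, -0.113], 'qd': [-0.0, -0.001, 0.002, -0.001, -0.0, -0.0, 0.0], 'joint_efforts': [-0.002, -92.712, 1.98, -36.993, 0.018, 0.009, 0.0], 'position': [0.181, 0.598, 0.404], 'tool_rot': [-3.14, 0.0, 2.848], 'force': [-0.178, -0.304, 0.625], 'moment': [-0.033, 0.016, 0.016], 'finger_force': 0.0, 'grip_width': 0.085}
scene 42.43914532477697 255.15014430349174 192.2835976193448 [[0.722, -0.522, 0.454, -0.08], [-0.692, -0.531, 0.489, -0.635], [-0.014, -0.667, -0.744, 1.161], [0.0, 0.0, 0.0, 1.0]]
side 43.34992304099144 254.34733671787322 194.2761094691488 [[0.432, -0.677, 0.597, -0.305], [-0.902, -0.314, 0.297, -0.407], [-0.014, -0.666, -0.746, 1.168], [0.0, 0.0, 0.0, 1.0]]
```

View pics/scene0.png

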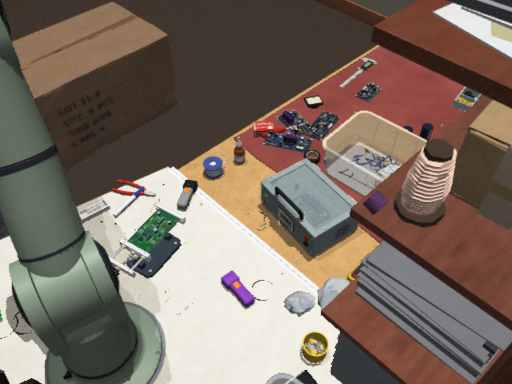

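View pics/side0.png

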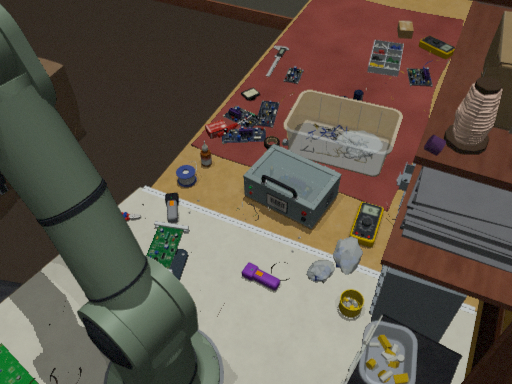

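The pictures show three reader-like things. The grey grip with a black head and orange key is at scene (187,195), side (172,207). A purple one is at scene (238,288), and a dark flat box beside the vise is at scene (160,255). The first fits the description, since it's grey and black with an orange key, lies to the left and points its nose away. I'll confirm it with a crop. The enclosure is at scene (308,205), side (292,187).

```bash
cat >h.py <<'E'
import numpy as np,cv2
from workcell import bot,vision
from scipy.spatial.transform import Rotation as R
def load(n): return dict(np.load(f"pics/{n}.npz"))
def foc(f): return f["image"].shape[0]/2/np.tan(np.radians(float(f["fovy"]))/2)
def cloud(f,T=None):
    T=f["cam_to_world"] if T is None else T
    d=f["depth"];v,u=np.indices(d.shape);F=foc(f)
    p=np.stack([(u-f["cx"])/F*d,(v-f["cy"])/F*d,d],-1)
    return p@T[:3,:3].T+T[:3,3]
def onplane(f,uv,z,T=None):
    T=f["cam_to_world"] if T is None else T
    uv=np.atleast_2d(uv).astype(float);F=foc(f)
    r=np.c_[(uv[:,0]-f["cx"])/F,(uv[:,1]-f["cy"])/F,np.ones(len(uv))]@T[:3,:3].T
    return T[:3,3]+r*((z-T[2,3])/r[:,2])[:,None]
E
python3 - <<'E'
from h import *
a,b=load("scene0"),load("side0")
c1=cv2.resize(a["image"][165:225,150:230],None,fx=5,fy=5,interpolation=2)
c2=cv2.resize(b["image"][140:230,230:350],None,fx=400/120,fy=300/90,interpolation=2)
cv2.imwrite("pics/crop1.png",np.vstack([c1,c2]))
for n,f,box in(("scene",a,(170,175,202,215)),("side",b,(160,188,184,226))):
    P=cloud(f);u0,v0,u1,v1=box;Q=P[v0:v1,u0:u1].reshape(-1,3);I=f["image"][v0:v1,u0:u1].reshape(-1,3)
    ok=(Q[:,2]>.012)&(Q[:,2]<.04);m=Q[ok]
    r=cv2.minAreaRect((m[:,:2]*1000).astype(np.float32));print(n,ok.sum(),r,np.percentile(m[:,2],[5,50,95]))
    hsv=cv2.cvtColor(I[None],cv2.COLOR_BGR2HSV)[0]
    t=m[m[:,2]>.02];rr=cv2.minAreaRect((t[:,:2]*1000).astype(np.float32));print(" top",rr)
    dk=ok&(I.max(1)<60);print(" dark head",Q[dk].mean(0),dk.sum(),"orange",Q[ok&(hsv[:,1]>150)&(hsv[:,0]<25)].mean(0))
# enclosure
for n,f,box in(("scene",a,(255,155,362,255)),("side",b,(235,140,345,230))):
    P=cloud(f);u0,v0,u1,v1=box;Q=P[v0:v1,u0:u1].reshape(-1,3);
    h=np.histogram(Q[:,2],bins=np.arange(0,.16,.01));print(n,h[0])
    m=Q[(Q[:,2]>.075)&(Q[:,2]<.105)]
    print(" rim",cv2.minAreaRect((m[:,:2]*1000).astype(np.float32)))
    t=Q[(Q[:,2]>.125)&(Q[:,2]<.15)];print(" bar",len(t),t.mean(0) if len(t) else 0,cv2.minAreaRect((t[:,:2]*1000).astype(np.float32)))
E
```

```text
scene 339 ((462.32135009765625, 258.6017761230469), (112.1751708984375, 40.75364685058594), 35.505714416503906) [0.01556404 0.02474751 0.02994298]
 top ((462.02264404296875, 259.02044677734375), (112.1751708984375, 39.72504425048828), 35.505714416503906)
 dark head [0.4825962  0.27044322 0.0240962 ] 110 orange [0.46761357 0.26650207 0.02763958]
side 318 ((458.7065734863281, 262.6883850097656), (108.62841796875, 41.19419860839844), 32.34518814086914) [0.01702834 0.02318508 0.02755082]
 top ((459.8515625, 262.813720703125), (106.35369110107422, 41.22452163696289), 33.21858596801758)
 dark head [0.48164683 0.27675393 0.02235948] 100 orange [0.46822889 0.26881347 0.02472657]
scene [2154  366  335  286  294  280  302  297  345 3586  325   32   64  177
   60]
 rim ((720.1044921875, -59.918548583984375), (256.4382629394531, 267.854248046875), 81.13005828857422)
 bar 280 [ 0.68730596 -0.05351907  0.13537494] ((711.3421630859375, -48.11017990112305), (113.79525756835938, 263.3341369628906), 87.27102661132812)
side [1443  389  327  318  309  320  349  325  543 2976  196   42   59  149
   27]
 rim ((722.6162719726562, -57.40641784667969), (255.96493530273438, 278.804443359375), 81.35087585449219)
 bar 215 [ 0.6668073  -0.06959803  0.13456093] ((717.0310668945312, -73.93649291992188), (110.76089477539062, 287.72906494140625), 74.87065887451172)
```

View pics/crop1.png

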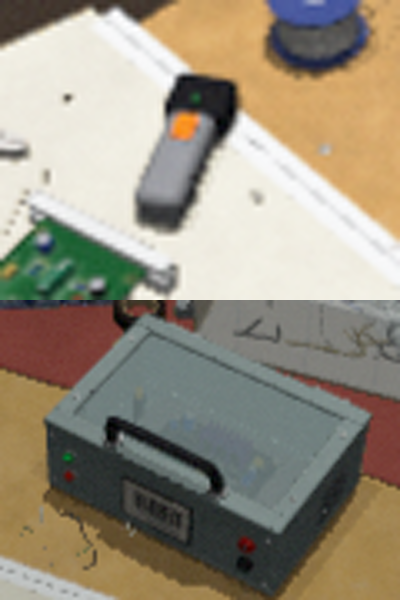

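The crop confirms the grey and black reader with the orange key on top, head pointing up and away. The enclosure front shows the card at about side (278,190) and the handle above it. Next I'll tighten the enclosure and reader measurements.

```bash
python3 - <<'E'
from h import *
for n,box,hb,rb in(("scene0",(255,155,362,255),(270,180,308,232),(170,175,202,215)),("side0",(235,140,345,230),(255,170,302,205),(160,188,184,226))):
    f=load(n);P=cloud(f);I=f["image"];V=I.max(2)
    M=np.zeros(V.shape,np.uint8);u0,v0,u1,v1=box
    z=P[...,2];M[v0:v1,u0:u1]=((z>.086)&(z<.105))[v0:v1,u0:u1]
    M=cv2.morphologyEx(M,cv2.MORPH_OPEN,np.ones((3,3)))
    k,L,st,_=cv2.connectedComponentsWithStats(M);i=1+np.argmax(st[1:,4])
    pts=P[L==i];print(n,"cover top z",np.median(pts[:,2]),len(pts))
    # hull in image cast on plane z=.099
    hull=cv2.convexHull(np.argwhere(L==i)[:,::-1].astype(np.int32))[:,0]
    for zz in (.093,.099):
        w=onplane(f,hull,zz)[:,:2]*1000;print("  rect@",zz,cv2.minAreaRect(w.astype(np.float32)))
    u0,v0,u1,v1=hb;D=np.zeros(V.shape,bool);D[v0:v1,u0:u1]=((V<60)&(z>.118)&(z<.15))[v0:v1,u0:u1]
    q=P[D];t=q[q[:,2]>np.percentile(q[:,2],30)];c=np.median(t,0);d=np.linalg.svd(t-t.mean(0))[2][0]
    print("  handle",len(q),q.min(0),q.max(0),"mid",(q.min(0)+q.max(0))/2,"dir deg",np.degrees(np.arctan2(d[1],d[0])))
    # bar code card: bright pixels in front face
    u0,v0,u1,v1=rb;H=cv2.cvtColor(I,cv2.COLOR_BGR2HSV)
    m=np.zeros(V.shape,bool);m[v0:v1,u0:u1]=((z>.006)&(z<.04)&(V<150))[v0:v1,u0:u1]
    q=P[m];t=q[q[:,2]>.02][:,:2];print("  reader n",len(t),"mean",t.mean(0),cv2.minAreaRect((t*1000).astype(np.float32)))
    s=m&(z>.02);hd=s&(V<60);gp=s&(V>=80)&(H[...,1]<80)
    a=P[hd].mean(0);b=P[gp].mean(0);print("   head",a,"grip",b,"yaw",np.degrees(np.arctan2(*(a-b)[1::-1])))
# vise jaw, others
f=load("scene0");P=cloud(f);z=P[...,2]
for nm,(u0,v0,u1,v1),lo in(("vise",(120,195,192,275),.085),("spool",(202,152,225,180),.02),("bottle",(232,135,246,165),.05)):
    q=P[v0:v1,u0:u1].reshape(-1,3);q=q[q[:,2]>lo];print(nm,q.min(0),q.max(0))
E
```

```text
scene0 cover top z 0.09517036884046026 3856
  rect@ 0.093 ((677.07861328125, -53.27024841308594), (257.5380554199219, 182.70127868652344), 80.85735321044922)
  rect@ 0.099 ((672.8272705078125, -56.538818359375), (256.09149169921875, 181.67501831054688), 80.85735321044922)
  handle 123 [ 0.57825153 -0.1017979   0.11840131] [0.59907085 0.01214229 0.14597329] mid [ 0.58866119 -0.0448278   0.1321873 ] dir deg -98.20296523348381
  reader n 175 mean [0.4722639  0.26421966] ((462.02264404296875, 259.02044677734375), (112.1751708984375, 39.72504425048828), 35.505714416503906)
   head [0.48872905 0.27559197 0.02550519] grip [0.4472045  0.24656856 0.02425787] yaw 34.951464734773815
side0 cover top z 0.09389783498402493 3302
  rect@ 0.093 ((674.741455078125, -51.10459899902344), (254.7550048828125, 184.4154052734375), 81.48028564453125)
  rect@ 0.099 ((669.2715454101562, -53.09300231933594), (253.3330078125, 183.38600158691406), 81.48028564453125)
  handle 138 [ 0.57583856 -0.09843181  0.11830592] [0.60324652 0.01548886 0.14572837] mid [ 0.58954254 -0.04147147  0.13201715] dir deg -99.262608722941
  reader n 233 mean [0.46211516 0.26416666] ((459.8515625, 262.813720703125), (106.35369110107422, 41.22452163696289), 33.21858596801758)
   head [0.49135569 0.28310016 0.02389083] grip [0.44257206 0.25072636 0.02399256] yaw 33.569048807042435
vise [-0.07977267 -0.63518942  0.08505378] [0.36660364 0.23017876 1.16119639]
spool [-0.07977267 -0.63518942  0.02018248] [0.62538986 0.32097721 1.16119639]
bottle [-0.07977267 -0.63518942  0.05012394] [0.70179891 0.27996255 1.16119639]
```

```bash
python3 - <<'E'
from h import *
f=load("scene0");P=cloud(f);z=P[...,2];d=f["depth"]>0;I=f["image"]
v,u=np.indices(z.shape)
def box(u0,v0,u1,v1): return d&(u>=u0)&(u<u1)&(v>=v0)&(v<v1)
q=P[box(130,195,190,235)&(z>.08)&(z<.12)&(I.min(2)>120)];print("far jaw",len(q),q.min(0),q.max(0)); print(cv2.minAreaRect((q[:,:2]*1000).astype(np.float32)))
H=cv2.cvtColor(I,cv2.COLOR_BGR2HSV)
q=P[box(215,265,262,310)&(H[...,0]>125)&(H[...,0]<160)&(H[...,1]>90)];print("purple",q.min(0),q.max(0))
# height map of candidate area, 2cm cells: max height
for n in("scene0","side0"):
    g=load(n);Q=cloud(g).reshape(-1,3);Q=Q[(g["depth"].ravel()>0)]
    print(n)
    for x in np.arange(.40,.60,.02):
        print("%.2f"%x,*["%4d"%(1000*c.max()) if len(c:=Q[(Q[:,0]>=x)&(Q[:,0]<x+.02)&(Q[:,1]>=y)&(Q[:,1]<y+.02)][:,2]) else "   ." for y in np.arange(-.16,.24,.02)])
E
```

```text
far jaw 175 [0.26736964 0.13120632 0.0809027 ] [0.36660364 0.23017876 0.10613739]
((315.67498779296875, 172.25315856933594), (85.59286499023438, 101.5582275390625), 13.071763038635254)
purple [ 0.32922218 -0.15348493  0.00782782] [ 0.37141242 -0.04107485  0.03208729]
scene0
0.40    4    5    6    7    4    5    5    6    5    2    5    6    4    5    4    4    3    5    3   30
0.42    5    4    5    4    7    3    4    4    5    4    6    5    3    5    5    4    6    5   18   32
0.44    5    4    7    6    3    6    4    5    3    4    6    4    7    5    3    4    5    5    4   25
0.46    7    4    4    4    6    6    4    4    4    4    3    6    5    3    3    7    4    4    5    3
0.48    6    6    4    5    4    5    3    6    3    7    4    4    6    9    2    5    4    4    7    4
0.50    7    4    3    7    4    4    4    4    4    4    4    4    6    4    6    4    5    2    7    3
0.52    5    4    6    4    2    3    4   13    9    3    4    5    4    4    3    4    5    4    1    6
0.54    4    4    3    5    4    4    5    6    7    4    4   10    3    7    4    5    3 
[... 580 characters left out ...]
    4    2    3    2    1    3    4    2    1    2    3    3    3    0
0.48    3    4    5    2    3    4    3    4    4    4    3    3    3    2    6    5    6    3    2    4
0.50    3    2    3    2    4    5    5    2    2    5    1    4    2    3    3    5    2    5    2    4
0.52    5    4    2    2    3    3    3   10    9    5   11    1    2    3    4    3    2    2    5    2
0.54    0    2    4    1    1    6    4    3    9    1    3    5    5    3    3    2    5    3    4    4
0.56  100   99   96  138  140  141    1    4    3    9    9   10    3    2    1    3    3    3    1    1
0.58  100  102  101  141  143  145  145  143  138   98   69   99    3    4    2    1    3    1    3    0
```

```bash
cat >>h.py <<'E'
def Tdown(yaw,tilt=0,encl=0):
    return R.from_euler('xyz',[np.pi,0,yaw])
def plan(target,yaw,n,rot=None,start=None):
    "print n-row straight move: per-row tool-axis shift (cm) and turn (rad)"
    s=bot.observe();p=np.array(s["position"]);r=R.from_euler('xyz',s["tool_rot"])
    if start is not None:p,r=start
    rt=rot or Tdown(yaw);rv=(r.inv()*rt).as_rotvec();d=(np.array(target)-p)/n
    for i in range(n):
        ri=r*R.from_rotvec(rv*i/n);print(np.round(ri.inv().apply(d)*100,2).tolist(),np.round(rv/n,3).tolist())
    print("row deg",np.degrees(np.linalg.norm(rv))/n,"mm",np.linalg.norm(d)*1000)
E
python3 -c "
from h import *
plan([.451,.254,.34],3.74,10)"
```

```text
[-3.58, -2.51, 0.64] [-0.0, -0.0, -0.089]
[-3.34, -2.82, 0.64] [-0.0, -0.0, -0.089]
[-3.08, -3.11, 0.64] [-0.0, -0.0, -0.089]
[-2.79, -3.37, 0.64] [-0.0, -0.0, -0.089]
[-2.48, -3.6, 0.64] [-0.0, -0.0, -0.089]
[-2.15, -3.81, 0.64] [-0.0, -0.0, -0.089]
[-1.8, -3.99, 0.64] [-0.0, -0.0, -0.089]
[-1.44, -4.13, 0.64] [-0.0, -0.0, -0.089]
[-1.06, -4.24, 0.64] [-0.0, -0.0, -0.089]
[-0.68, -4.32, 0.64] [-0.0, -0.0, -0.089]
row deg 5.111741122249574 mm 44.209251623702514
```

```bash
python3 -m creep '[[[1,-3.6,-2.5,0.64,0,0,-0.089],[1,-3.3,-2.8,0.64,0,0,-0.089],[1,-3.1,-3.1,0.64,0,0,-0.089],[1,-2.8,-3.4,0.64,0,0,-0.089],[1,-2.5,-3.6,0.64,0,0,-0.089],[1,-2.2,-3.8,0.64,0,0,-0.089],[1,-1.8,-4.0,0.64,0,0,-0.089],[1,-1.4,-4.1,0.64,0,0,-0.089],[1,-1.1,-4.2,0.64,0,0,-0.089],[1,-0.7,-4.3,0.64,0,0,-0.089],[1,0,0,0,0,0,0],[1,0,0,0,0,0,0]]]' 40
python3 - <<'E'
from h import *
s=bot.observe();f=vision.grab_frame("wrist");cv2.imwrite("pics/w1.png",f["image"])
T=np.eye(4);T[:3,:3]=R.from_euler('xyz',s["tool_rot"]).as_matrix();T[:3,3]=s["position"]
T=T@f["tool_from_camera"];P=cloud(f,T);z=P[...,2];I=f["image"];V=I.max(2);H=cv2.cvtColor(I,cv2.COLOR_BGR2HSV)
x,y=P[...,0],P[...,1]
m=(f["depth"]>0)&(z>.012)&(z<.035)&(abs(x-.461)<.08)&(abs(y-.261)<.08)
k,L,st,_=cv2.connectedComponentsWithStats(m.astype(np.uint8));L=L==1+np.argmax(st[1:,4])
print(L.sum(),cv2.minAreaRect((P[L][:,:2]*1000).astype(np.float32)),np.median(z[L]))
o=L&(H[...,1]>150)&(H[...,0]<25);print("orange",P[o].mean(0),o.sum())
hull=cv2.convexHull(np.argwhere(L)[:,::-1].astype(np.int32))[:,0]
print("z26 plane",cv2.minAreaRect((onplane(f,hull,.026,T)[:,:2]*1000).astype(np.float32)))
g=L&(V>=70)&(H[...,1]<80);q=P[g][:,:2];print("grip rect",cv2.minAreaRect((q*1000).astype(np.float32)))
E
```

```text
clock: 1.6
position: [0.4511, 0.2554, 0.3406]
tool_rot: [3.141, -0.0, -2.546]
force: [-0.6, 0.2, 0.3]
grip_width: 0.0853
finger_force: 0.0
3714 ((461.8861083984375, 263.5815124511719), (110.19083404541016, 41.48520278930664), 34.03738784790039) 0.025527693644925964
orange [0.46691937 0.26652782 0.02737919] 274
z26 plane ((460.1353759765625, 263.194091796875), (108.500732421875, 40.371944427490234), 33.07716369628906)
grip rect ((471.5778503417969, 272.9661560058594), (83.84313201904297, 36.58171844482422), 34.5576286315918)
```

View pics/w1.png

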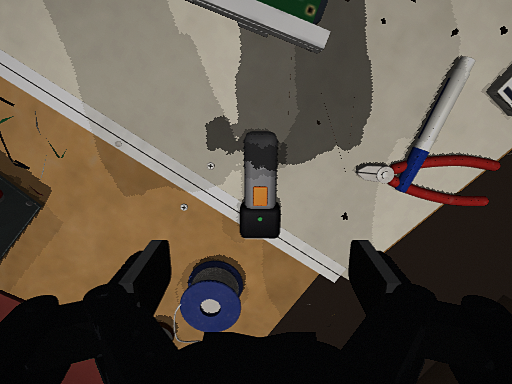

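The wrist picture shows the reader at (261,185), upright in the frame and midway between the fingers at (168) and (350). Its nose points down in the picture, and measured yaw matches 34°. Descending.

```bash
python3 -m creep '[[[0.4,-0.1,0.1,4,0,0,0],[0.4,0,0,4,0,0,0],[0.4,0,0,4,0,0,0],[0.4,0,0,2.5,0,0,0],[0.4,0,0,1.55,0,0,0],[0.4,0,0,0,0,0,0],[-1,0,0,0,0,0,0],[-1,0,0,0,0,0,0],[-1,0,0,0,0,0,0],[-1,0,0,0,0,0,0],[-1,0,0,0,0,0,0],[-1,0,0,0,0,0,0]]]' 40
```

```text
clock: 3.15
position: [0.4519, 0.2567, 0.1813]
tool_rot: [3.141, 0.002, -2.546]
force: [-1.2, -0.1, 7.2]
grip_width: 0.0314
finger_force: 39.8
```

```bash
python3 -m creep '[[[-1,0,0,-1,0,0,0],[-1,0,0,-3,0,0,0],[-1,0,0,-4,0,0,0],[-1,0,0,-4,0,0,0],[-1,0,0,-2,0,0,0],[-1,0,0,0,0,0,0]]]'
python3 -c "
from h import *
print(bot.observe()['position'],bot.observe()['force'])
plan([.44,-.018,.30],2.988,12)"
```

```text
clock: 3.9
position: [0.4519, 0.2564, 0.3222]
tool_rot: [-3.141, 0.003, -2.546]
force: [0.6, -0.5, -2.6]
grip_width: 0.0311
finger_force: 40.5
[0.45186201 0.25636932 0.32216685] [ 0.5963645  -0.51191269 -2.64804446]
[1.37, -1.84, 0.18] [0.0, 0.0, 0.062]
[1.25, -1.92, 0.18] [0.0, 0.0, 0.062]
[1.13, -1.99, 0.18] [0.0, 0.0, 0.062]
[1.0, -2.06, 0.18] [0.0, 0.0, 0.062]
[0.87, -2.12, 0.18] [0.0, 0.0, 0.062]
[0.73, -2.17, 0.18] [0.0, 0.0, 0.062]
[0.6, -2.21, 0.18] [0.0, 0.0, 0.062]
[0.46, -2.24, 0.18] [0.0, 0.0, 0.062]
[0.32, -2.27, 0.18] [0.0, 0.0, 0.062]
[0.18, -2.28, 0.18] [0.0, 0.0, 0.062]
[0.03, -2.29, 0.18] [0.0, 0.0, 0.062]
[-0.11, -2.29, 0.18] [0.0, 0.0, 0.062]
row deg 3.578058596940387 mm 22.959898607937753
```

```bash
python3 -m creep '[[[-1,1.4,-1.8,0.18,0,0,0.062],[-1,1.25,-1.9,0.18,0,0,0.062],[-1,1.1,-2.0,0.18,0,0,0.062],[-1,1.0,-2.1,0.18,0,0,0.062],[-1,0.9,-2.1,0.18,0,0,0.063],[-1,0.7,-2.2,0.18,0,0,0.063],[-1,0.6,-2.2,0.18,0,0,0.063],[-1,0.5,-2.25,0.18,0,0,0.063],[-1,0.3,-2.3,0.18,0,0,0.063],[-1,0.2,-2.3,0.18,0,0,0.063],[-1,0,-2.3,0.18,0,0,0.063],[-1,-0.1,-2.3,0.2,0,0,0.063]]]'
python3 - <<'E'
from h import *
import time
s=bot.observe();f=vision.grab_frame("wrist");cv2.imwrite("pics/w2.png",f["image"])
print(s["position"],s["tool_rot"])
for n in("scene","side"):
    g=vision.grab_frame(n);np.savez(f"pics/{n}1.npz",**g);cv2.imwrite(f"pics/{n}1.png",g["image"])
g=load("scene1");h=load("side1")
cv2.imwrite("pics/c2.png",np.vstack([cv2.resize(g["image"][160:310,190:370],None,fx=2,fy=2),cv2.resize(h["image"][130:280,190:370],None,fx=2,fy=2)]))
E
```

```text
clock: 5.4
position: [0.4395, -0.0205, 0.2983]
tool_rot: [-3.142, 0.0, 2.982]
force: [-0.5, 0.2, -1.6]
grip_width: 0.0309
finger_force: 40.3
[ 0.4394995  -0.02052577  0.29828757] [-3.14158066e+00  8.29770254e-05  2.98162301e+00]
```

View pics/c2.png

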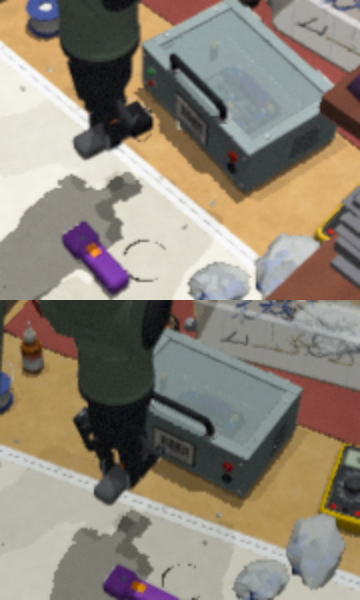

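View pics/w2.png

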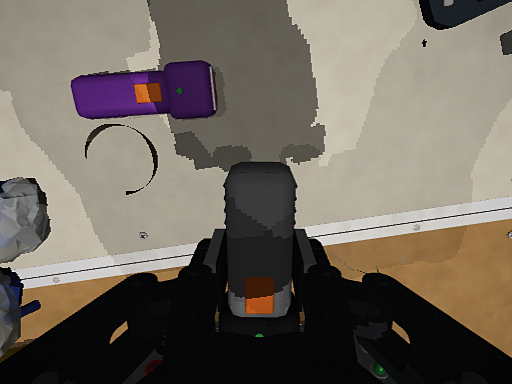

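The crops show the reader gripped with its nose toward the card, at about scene crop (192,120) and side crop (172,447). The wrist view shows the grip straight between the fingers at (260,240). Next I'll check the in-hand tilt and triangulate the card.

```bash
python3 - <<'E'
from h import *
# card by plane: front face points via colour (bright, low sat) in box
yaw=np.radians(-8.8);e=np.array([np.cos(yaw),np.sin(yaw),0])
rays=[]
for n,(u0,v0,u1,v1) in(("scene0",(275,203,297,236)),("side0",(264,178,292,202))):
    f=load(n);I=f["image"];P=cloud(f);m=np.zeros(I.shape[:2],bool)
    z=P[...,2]; V=I[v0:v1,u0:u1].max(2)
    sub=(V>135)&(z[v0:v1,u0:u1]>.02)&(z[v0:v1,u0:u1]<.075);m[v0:v1,u0:u1]=sub
    m=cv2.morphologyEx(m.astype(np.uint8),cv2.MORPH_CLOSE,np.ones((5,5)))
    k,L,st,c=cv2.connectedComponentsWithStats(m);i=1+np.argmax(st[1:,4]);m=L==i
    print(n,m.sum(),"uv",c[i],st[i],"3d",np.median(P[m],0), P[m].min(0),P[m].max(0))
    (cu,cv_),_,_=cv2.minAreaRect(np.argwhere(m)[:,::-1].astype(np.float32));
    print("  on plane z=.047",onplane(f,[cu,cv_],.047))
    ff=(z>.01)&(z<.08)&(P[...,1]>-.17)&(P[...,1]<.07)&(P[...,0]>.54)&(P[...,0]<.63)&(f["depth"]>0)
    q=P[ff];A=np.c_[q[:,1],np.ones(len(q))];w=np.ones(len(q),bool)
    for _ in range(6):
        k=np.linalg.lstsq(A[w],q[w,0],rcond=None)[0];w=abs(A@k-q[:,0])<.006
    print("  front face heading",np.degrees(-np.arctan(-k[0]))*-1,"x at y=-.041:",k@[-.041,1],w.sum())
E
python3 - <<'E'
from h import *
s=bot.observe();f=vision.grab_frame("wrist");T=f["tool_from_camera"];P=cloud(f,T);I=f["image"];V=I.max(2)
m=np.zeros(V.shape,bool);m[175:270,238:284]=1;m&=f["depth"]>0
q=P[m];q=q[abs(q[:,2]-np.median(q[:,2]))<.01]
k=np.linalg.lstsq(np.c_[q[:,:2],np.ones(len(q))],q[:,2],rcond=None)[0];print("tool-frame top plane slopes dz/dx,dz/dy",k, "median",np.median(q,0))
M=(f["depth"]>0)&(abs(P[...,2]-k[2])<.02)&(abs(P[...,1])<.03);print("x range",P[M][:,0].min(),P[M][:,0].max())
m2=np.zeros(V.shape,bool);m2[160:225,215:305]=1;m2&=(f["depth"]>0)&(P[...,2]<.18)
for r in(175,190,205,220):
    c=np.where(m2[r])[0];print(r,P[r,c[0]],P[r,c[-1]])
E
```

```text
tool-frame top plane slopes dz/dx,dz/dy [0.01176577 0.00421854 0.15525115] median [0.01988021 0.00046635 0.15543842]
x range -0.0431244558528209 0.04369285400459874
175 [ 0.03960208 -0.01374867  0.16175226] [0.03952943 0.01469547 0.16202469]
190 [ 0.03255264 -0.01534     0.16204903] [0.03242418 0.01631759 0.16245178]
205 [ 0.0257758  -0.01498234  0.16091279] [0.02591568 0.01586258 0.16050289]
220 [ 0.01663613 -0.01619889  0.16525189] [0.01787359 0.01631774 0.16224954]Traceback (most recent call last):
  File "<stdin>", line 10, in <module>
    return _wrapfunc(a, 'argmax', axis=axis, out=out, **kwds)
    return bound(*args, **kwds)
ValueError: attempt to get argmax of an empty sequence
```

```bash
python3 - <<'E'
from h import *
L=[]
for n,(u0,v0,u1,v1) in(("scene0",(272,200,300,240)),("side0",(262,176,296,204))):
    f=load(n);I=f["image"];P=cloud(f);z=P[...,2]
    ff=(z>.01)&(z<.08)&(P[...,1]>-.17)&(P[...,1]<.07)&(P[...,0]>.54)&(P[...,0]<.63)&(f["depth"]>0)
    q=P[ff];A=np.c_[q[:,1],np.ones(len(q))];w=np.ones(len(q),bool)
    for _ in range(6):
        k=np.linalg.lstsq(A[w],q[w,0],rcond=None)[0];w=abs(A@k-q[:,0])<.006
    # face x = k0*y+k1 ; normal e~(1,-k0)
    print(n,"heading",np.degrees(np.arctan(-k[0])),"x(y=-.041)",k@[-.041,1],w.sum(),"y-range",np.percentile(q[w][:,1],[0.5,99.5]))
    b=I.mean(2);hsv=cv2.cvtColor(I,cv2.COLOR_BGR2HSV)
    onf=(abs(k[0]*P[...,1]+k[1]-P[...,0])<.008)&(abs(z-.047)<.033)&(abs(P[...,1]+.041)<.06)
    v=b[onf];print("  bright pct",np.percentile(v,[5,25,50,75,95]),"med BGR",np.median(I[onf],0))
    for lo in(np.percentile(v,88),):
        m=onf&(b>lo);print("  bright centre",np.median(P[m],0),m.sum())
    dk=onf&(b<np.percentile(v,15));d=P[dk];print("  dark",np.median(d,0),np.percentile(d,[5,95],axis=0).round(3).tolist())
E
```

```text
scene0 heading -8.925909476080616 x(y=-.041) 0.590759193651357 799 y-range [-0.16403605  0.06863065]
  bright pct [38.56666667 50.66666667 55.66666667 66.33333333 84.1       ] med BGR [57. 57. 53.]
  bright centre [ 0.59094919 -0.02426333  0.04996387] 46
  dark [ 0.5887621  -0.04622404  0.05734172] [[0.583, -0.077, 0.041], [0.597, -0.01, 0.075]]
side0 heading -8.8572419664833 x(y=-.041) 0.5902746705766799 959 y-range [-0.16083063  0.06827868]
  bright pct [29.33333333 41.58333333 46.         53.33333333 69.35      ] med BGR [47. 48. 43.]
  bright centre [ 0.58995456 -0.02513559  0.04614529] 57
  dark [ 0.58830932 -0.04615411  0.05651172] [[0.582, -0.074, 0.017], [0.596, -0.002, 0.074]]
```

```bash
python3 -c "
from h import *
plan([.4632,-.0225,.2152],2.987,5)"
```

```text
[-0.48, 0.02, 1.66] [0.0, -0.0, -0.001]
[-0.48, 0.01, 1.66] [0.0, -0.0, -0.001]
[-0.48, 0.01, 1.66] [0.0, -0.0, -0.001]
[-0.48, 0.01, 1.66] [0.0, -0.0, -0.001]
[-0.48, 0.01, 1.66] [0.0, -0.0, -0.001]
row deg 0.02965855495066001 mm 17.29385927350708
```

```bash
python3 -m creep '[[[-1,-0.48,0,1.66,0,0,0],[-1,-0.48,0,1.66,0,0,0],[-1,-0.48,0,1.66,0,0,0],[-1,-0.48,0,1.66,0,0,0],[-1,-0.48,0,1.66,0,0,-0.005],[-1,0,0,0,0,0,0],[-1,0,0,0,0,0,0]]]'
python3 - <<'E'
from h import *
f=vision.grab_frame("side");cv2.imwrite("pics/s3.png",cv2.resize(f["image"][150:250,210:340],None,fx=5,fy=5,interpolation=2))
s=bot.observe();p=np.array(s["position"]);r=R.from_euler('xyz',s["tool_rot"]);print(p,s["tool_rot"])
print("reading spot",p+r.apply([-.1263,0.0005,.1682]))
E
```

```text
clock: 6.48
position: [0.4633, -0.0225, 0.2158]
tool_rot: [3.141, 0.0, 2.991]
force: [0.1, -0.1, -1.4]
grip_width: 0.0315
finger_force: 40.3
[ 0.4632916  -0.02255489  0.2160052 ] [3.14139886e+00 5.69908683e-04 2.99094690e+00]
reading spot [ 0.58833586 -0.04099738  0.04787731]
```

View pics/s3.png

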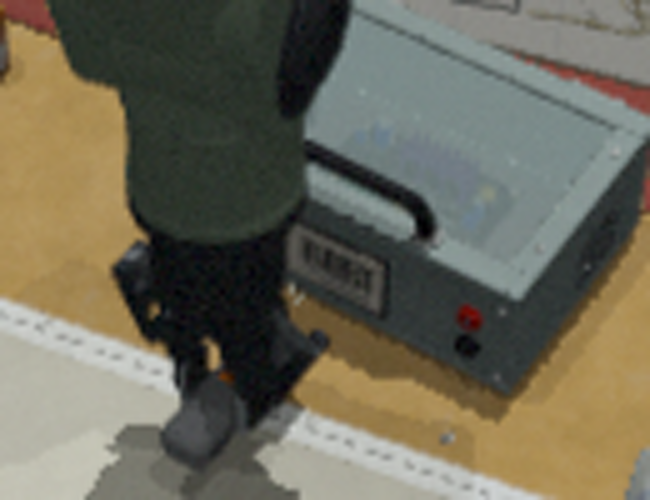

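The reader is level and aimed at the card, which is at about crop (335,265). The computed reading spot is within 1 to 2 mm of the bar code. Holding still now.

```bash
python3 -m creep '[[[-1,0,0,0,0,0,0],[-1,0,0,0,0,0,0],[-1,0,0,0,0,0,0],[-1,0,0,0,0,0,0],[-1,0,0,0,0,0,0],[-1,0,0,0,0,0,0],[-1,0,0,0,0,0,0],[-1,0,0,0,0,0,0],[-1,0,0,0,0,0,0],[-1,0,0,0,0,0,0],[-1,0,0,0,0,0,0],[-1,0,0,0,0,0,0]]]'
python3 -c "
from h import *
plan([.44,.06,.235],2.988,5);plan([.44,.06,.1825],2.988,3,start=(np.array([.44,.06,.235]),Tdown(2.99)))"
```

```text
clock: 8.02
position: [0.4633, -0.0227, 0.2154]
tool_rot: [-3.142, 0.0, 2.991]
force: [-0.8, -0.5, -1.5]
grip_width: 0.0311
finger_force: 40.3
[0.71, 1.57, -0.39] [-0.0, 0.0, 0.001]
[0.71, 1.57, -0.39] [-0.0, 0.0, 0.001]
[0.71, 1.57, -0.39] [-0.0, 0.0, 0.001]
[0.71, 1.56, -0.39] [-0.0, 0.0, 0.001]
[0.71, 1.56, -0.39] [-0.0, 0.0, 0.001]
row deg 0.03105079836375734 mm 17.63192864079276
[0.0, -0.0, 1.75] [0.0, -0.0, 0.001]
[-0.0, -0.0, 1.75] [0.0, -0.0, 0.001]
[0.0, -0.0, 1.75] [0.0, -0.0, 0.001]
row deg 0.038197186342059895 mm 17.499999999999996
```

```bash
python3 -m creep '[[[-1,0.7,1.57,-0.4,0,0,0],[-1,0.7,1.57,-0.4,0,0,0],[-1,0.7,1.57,-0.4,0,0,0],[-1,0.7,1.57,-0.4,0,0,0],[-1,0.7,1.57,-0.4,0,0,0],[-1,0,0,1.5,0,0,0],[-1,0,0,2,0,0,0],[-1,0,0,1,0,0,0],[-1,0,0,0.4,0,0,0],[-1,0,0,0.3,0,0,0],[-1,0,0,0,0,0,0]]]'
```

```text
clock: 9.4
position: [0.4405, 0.0601, 0.1835]
tool_rot: [3.142, 0.0, 2.991]
force: [-0.5, 1.4, -1.4]
grip_width: 0.0309
finger_force: 40.3
```

```bash
python3 -m creep '[[[-1,0,0,0.1,0,0,0],[-1,0,0,0.1,0,0,0],[-1,0,0,0,0,0,0]]]'
```

```text
clock: 9.78
position: [0.4405, 0.0602, 0.1815]
tool_rot: [3.142, 0.0, 2.991]
force: [-0.9, -0.8, -1.9]
grip_width: 0.0307
finger_force: 40.4
```

```bash
python3 -m creep '[[[-1,0,0,0.1,0,0,0],[-1,0,0,0,0,0,0]]]'
```

```text
clock: 10.02
position: [0.4405, 0.0601, 0.1813]
tool_rot: [3.141, 0.001, 2.991]
force: [-6.8, -1.0, 29.7]
grip_width: 0.0312
finger_force: 44.1
```

Contact. I'll back off slightly and release.

```bash
python3 -m creep '[[[-1,0,0,-0.08,0,0,0],[-0.1,0,0,0,0,0,0],[0.2,0,0,0,0,0,0],[0.2,0,0,0,0,0,0],[0.2,0,0,0,0,0,0],[0.2,0,0,-1,0,0,0],[0.2,0,0,-4,0,0,0],[0.2,0,0,-5,0,0,0],[0.6,0,0,-5,0,0,0],[0.6,0,0,0,0,0,0]]]' 40
python3 - <<'E'
from h import *
s=bot.observe();f=vision.grab_frame("wrist")
T=np.eye(4);T[:3,:3]=R.from_euler('xyz',s["tool_rot"]).as_matrix();T[:3,3]=s["position"]
P=cloud(f,T@f["tool_from_camera"]);z=P[...,2];x,y=P[...,0],P[...,1]
m=(f["depth"]>0)&(z>.012)&(z<.05)&(abs(x-.45)<.09)&(abs(y-.06)<.06)
k,L,st,_=cv2.connectedComponentsWithStats(m.astype(np.uint8));L=L==1+np.argmax(st[1:,4])
q=P[L];print(cv2.minAreaRect((q[:,:2]*1000).astype(np.float32)),np.percentile(z[L],[5,50,95]))
print(np.linalg.lstsq(np.c_[q[q[:,2]>.02][:,:2],np.ones((q[:,2]>.02).sum())],q[q[:,2]>.02][:,2],rcond=None)[0])
plan([.5895,-.042,.40],1.416,10)
print(s["qpos"])
E
```

```text
clock: 11.28
position: [0.441, 0.0601, 0.3349]
tool_rot: [3.139, 0.006, 2.99]
force: [-0.0, 0.1, -0.3]
grip_width: 0.0685
finger_force: 0.0
((452.1915283203125, 58.70429992675781), (41.47052001953125, 109.79246520996094), 81.15650177001953) [0.02055347 0.02549847 0.02734474]
[ 0.00537192 -0.0034915   0.02306017]
[-1.63, -0.78, -0.67] [0.0, 0.0, 0.157]
[-1.73, -0.52, -0.67] [0.0, 0.0, 0.157]
[-1.79, -0.24, -0.67] [0.0, 0.0, 0.157]
[-1.81, 0.04, -0.67] [0.0, 0.0, 0.157]
[-1.78, 0.32, -0.67] [0.0, 0.0, 0.157]
[-1.71, 0.6, -0.67] [0.0, 0.0, 0.157]
[-1.59, 0.86, -0.67] [0.0, 0.0, 0.157]
[-1.44, 1.1, -0.67] [0.0, 0.0, 0.157]
[-1.25, 1.31, -0.67] [0.0, 0.0, 0.157]
[-1.03, 1.49, -0.67] [0.0, 0.0, 0.157]
row deg 9.022469311492287 mm 19.262346308691534
[-0.33222965  0.34543338  0.07833362  2.13003978 -0.04348714  0.66131847
  1.19530839]
```

The reader lies flat at (0.452, 0.059), released. Next is the handle.

```bash
python3 -m creep '[[[1,-1.6,-0.8,-0.67,0,0,0.157],[1,-1.7,-0.5,-0.67,0,0,0.157],[1,-1.8,-0.2,-0.67,0,0,0.157],[1,-1.8,0,-0.67,0,0,0.157],[1,-1.8,0.3,-0.67,0,0,0.157],[1,-1.7,0.6,-0.67,0,0,0.157],[1,-1.6,0.9,-0.67,0,0,0.157],[1,-1.4,1.1,-0.67,0,0,0.157],[1,-1.3,1.3,-0.67,0,0,0.157],[1,-1.0,1.5,-0.67,0,0,0.157],[1,0,0,0,0,0,0],[1,0,0,0,0,0,0]]]'
python3 - <<'E'
from h import *
s=bot.observe();f=vision.grab_frame("wrist");cv2.imwrite("pics/w4.png",f["image"])
T=np.eye(4);T[:3,:3]=R.from_euler('xyz',s["tool_rot"]).as_matrix();T[:3,3]=s["position"]
P=cloud(f,T@f["tool_from_camera"]);z=P[...,2];I=f["image"]
m=(f["depth"]>0)&(z>.130)&(z<.155)&(abs(P[...,0]-.59)<.05)&(abs(P[...,1]+.042)<.08)&(I.max(2)<70)
q=P[m];print(len(q),q.min(0),q.max(0),np.median(q,0),cv2.minAreaRect((q[:,:2]*1000).astype(np.float32)))
print(s["position"],s["tool_rot"])
E
```

```text
clock: 12.82
position: [0.5891, -0.0411, 0.3973]
tool_rot: [-3.14, 0.0, 1.424]
force: [-0.9, 0.4, 0.4]
grip_width: 0.0856
finger_force: 0.0
2012 [ 0.57969093 -0.09393988  0.13001337] [0.60815378 0.01722669 0.14294207] [ 0.59252583 -0.03027987  0.14001785] ((592.9242553710938, -37.75438690185547), (111.75487518310547, 14.35114574432373), 80.95296478271484)
[ 0.58906867 -0.04114366  0.3972514 ] [-3.13983588e+00  3.22045119e-04  1.42422900e+00]
```

View pics/w4.png

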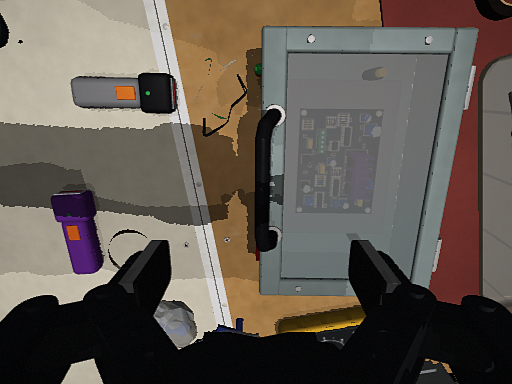

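The wrist view shows the handle bar at (264,178) between the fingers, running vertically in the picture and square to the closing line. The laid-down reader is at (122,93). Descending onto the handle and gripping.

```bash
python3 -m creep '[[[1,0.1,0.2,3,0,0,0.01],[1,0,0,3,0,0,0],[1,0,0,2.5,0,0,0],[1,0,0,1.5,0,0,0],[1,0,0,0.6,0,0,0],[0.2,0,0,0,0,0,0],[-0.4,0,0,0,0,0,0],[-1,0,0,0,0,0,0],[-1,0,0,0,0,0,0],[-1,0,0,0,0,0,0],[-1,0,0,0,0,0,0],[-1,0,0,0,0,0,0]]]' 50
python3 - <<'E'
from h import *
s=bot.observe();p=np.array(s["position"]);r=R.from_euler('xyz',s["tool_rot"])
print(p,s["tool_rot"],s["force"],s["qpos"])
h=np.radians(-9.0);e=np.array([np.cos(h),np.sin(h),0]);up=np.array([0,0,1.])
mid=p+r.apply([0,0,.155]);print("grasp",mid)
# arc relative motion, tool tilted by fraction of cover angle about enclosure y; rows in tool axes
y=np.cross(up,e);rad=np.hypot(.172,.050);a0=np.arctan2(.050,-.172)
def pose(th,frac=1/3):
    a=a0-th;g=mid+e*rad*(np.cos(a)-np.cos(a0))+up*rad*(np.sin(a)-np.sin(a0))
    rr=R.from_rotvec(y*th*frac)*r
    return g-rr.apply([0,0,.155]),rr
N=24;prev=pose(0)
for i in range(1,N+1):
    c=pose(np.radians(60)*i/N);print(i,np.round(prev[1].inv().apply(c[0]-prev[0])*100,2),np.round((prev[1].inv()*c[1]).as_rotvec(),3));prev=c
print(c[0],c[1].as_euler('xyz'),"tool z",c[1].apply([0,0,1]))
E
```

```text
clock: 14.38
position: [0.591, -0.0407, 0.2921]
tool_rot: [-3.139, -0.0, 1.411]
force: [-7.8, 1.9, 3.4]
grip_width: 0.0101
finger_force: 49.0
[ 0.59100875 -0.04071525  0.29208892] [-3.13904237e+00 -2.33093110e-04  1.41085525e+00] [-7.76055511  1.90831711  3.36235677] [-0.3296      0.65898803  0.43993618  1.7991652  -0.38417608  0.77154613
  0.14946131]
grasp [ 0.59062425 -0.04061663  0.13708943]
1 [ 0.    0.46 -0.74] [ 0.015 -0.     0.   ]
2 [ 0.    0.48 -0.74] [ 0.015 -0.     0.   ]
3 [ 0.    0.5  -0.73] [ 0.015 -0.     0.   ]
4 [ 0.    0.52 -0.72] [ 0.015 -0.     0.   ]
5 [ 0.    0.54 -0.71] [ 0.015 -0.     0.   ]
6 [ 0.    0.56 -0.7 ] [ 0.015 -0.     0.   ]
7 [ 0.    0.58 -0.69] [ 0.015 -0.     0.   ]
8 [ 0.    0.6  -0.68] [ 0.015 -0.     0.   ]
9 [ 0.    0.62 -0.67] [ 0.015 -0.     0.   ]
10 [ 0.    0.64 -0.66] [ 0.015 -0.     0.   ]
11 [ 0.    0.66 -0.65] [ 0.015 -0.     0.   ]
12 [ 0.    0.68 -0.63] [ 0.015 -0.     0.   ]
13 [ 0.    0.7  -0.62] [ 0.015 -0.     0.   ]
14 [ 0.    0.72 -0.61] [ 0.015 -0.     0.   ]
15 [ 0.    0.73 -0.59] [ 0.015 -0.     0.   ]
16 [ 0.    0.75 -0.58] [ 0.015 -0.     0.   ]
17 [ 0.    0.77 -0.56] [ 0.015 -0.     0.   ]
18 [ 0.    0.78 -0.54] [ 0.015 -0.     0.   ]
19 [ 0.    0.8  -0.53] [ 0.015 -0.     0.   ]
20 [ 0.    0.82 -0.51] [ 0.015 -0.     0.   ]
21 [ 0.    0.83 -0.49] [ 0.015 -0.     0.   ]
22 [ 0.    0.84 -0.48] [ 0.015 -0.     0.   ]
23 [ 0.    0.86 -0.46] [ 0.015 -0.     0.   ]
24 [ 0.    0.87 -0.44] [ 0.015 -0.     0.   ]
[ 0.77105484 -0.06923175  0.40656251] [-2.78997791e+00  7.59634705e-04  1.41094809e+00] tool z [-0.34013694  0.05411578 -0.93881752]
```

```bash
python3 -m creep '[[[-1,0,0.46,-0.74,0.015,0,0],[-1,0,0.48,-0.74,0.015,0,0],[-1,0,0.5,-0.73,0.015,0,0],[-1,0,0.52,-0.72,0.015,0,0],[-1,0,0.54,-0.71,0.015,0,0],[-1,0,0.56,-0.7,0.015,0,0],[-1,0,0,0,0,0,0]]]' 50
```

```text
clock: 15.25
position: [0.6227, -0.0458, 0.334]
tool_rot: [-3.047, -0.0, 1.411]
force: [-10.5, 3.3, -0.9]
grip_width: 0.0107
finger_force: 49.1
```

```bash
python3 -m creep '[[[-1,0,0.5,-0.7,0.015,0,0],[-1,0,0.55,-0.7,0.015,0,0],[-1,0,0.62,-0.67,0.015,0,0],[-1,0,0.64,-0.66,0.015,0,0],[-1,0,0.66,-0.65,0.015,0,0],[-1,0,0.68,-0.63,0.015,0,0],[-1,0,0.7,-0.62,0.015,0,0],[-1,0,0.72,-0.61,0.015,0,0],[-1,0,0,0,0,0,0]]]'
```

```text
clock: 16.38
position: [0.6797, -0.0548, 0.3789]
tool_rot: [-2.928, -0.001, 1.411]
force: [-12.3, 4.2, 7.2]
grip_width: 0.01
finger_force: 49.5
```

```bash
python3 -m creep '[[[-1,0,0.65,-0.65,0.015,0,0],[-1,0,0.67,-0.64,0.015,0,0],[-1,0,0.77,-0.56,0.015,0,0],[-1,0,0.78,-0.54,0.015,0,0],[-1,0,0.8,-0.53,0.015,0,0],[-1,0,0.82,-0.51,0.015,0,0],[-1,0,0.83,-0.49,0.015,0,0],[-1,0,0.84,-0.48,0.015,0,0],[-1,0,0,0,0,0,0]]]'
cat > ang.py <<'E'
from h import *
s=bot.observe();p=np.array(s["position"]);r=R.from_euler('xyz',s["tool_rot"]);g=p+r.apply([0,0,.155])
h=np.radians(-9.0);e=np.array([np.cos(h),np.sin(h),0])
hinge=np.array([.591,-.0402,.137])+.172*e-[0,0,.05]
d=g-hinge;x=d@e;print("grasp",g,"hinge",hinge,"rad",np.hypot(x,d[2]),"angle",np.degrees(np.arctan2(.05,-.172)-np.arctan2(d[2],x)),s["force"])
E
python3 ang.py
```

```text
clock: 17.5
position: [0.7499, -0.066, 0.406]
tool_rot: [-2.809, -0.001, 1.411]
force: [-9.3, 4.1, 13.0]
grip_width: 0.0104
finger_force: 50.2
grasp [ 0.70003039 -0.05784085  0.2595143 ] hinge [ 0.76088239 -0.06710673  0.087     ] rad 0.1831662365714677 angle 54.15480497079957 [-9.33947275  4.07643403 12.97100188]
```

```bash
cat > cov.py <<'E'
from h import *
h=np.radians(-9.0);e=np.array([np.cos(h),np.sin(h),0]);y=np.cross([0,0,1.],e);hg=np.array([.761,-.067,.087])
for n in("scene","side"):
    f=vision.grab_frame(n);cv2.imwrite(f"pics/{n}_c.png",f["image"]);P=cloud(f)[f["depth"]>0]
    d=P-hg;a,b,c=d@e,d@y,d[:,2]
    m=(abs(b)<.123)&(np.hypot(a,c)<.175)&(np.hypot(a,c)>.03)&(c>.03)&(abs(b)>.0)
    th=np.degrees(np.arctan2(c,-a));m&=(th>30)&(th<85)
    # robust line c = k*(-a)+q, front (robot-facing) face lies ~ underside
    X=np.c_[-a[m],c[m]];best=None
    rng=np.random.default_rng(0)
    for _ in range(500):
        i,j=rng.choice(len(X),2);v=X[j]-X[i];L=np.linalg.norm(v)
        if L<.05:continue
        nrm=np.array([-v[1],v[0]])/L;k=(abs((X-X[i])@nrm)<.003).sum()
        if best is None or k>best[0]:best=(k,X[i],nrm)
    w=abs((X-best[1])@best[2])<.003;q=X[w];v=np.linalg.svd(q-q.mean(0),full_matrices=False)[2][0]
    v*=np.sign(v[1]);nn=np.array([-v[1],v[0]]);print(n,m.sum(),w.sum(),"angle",np.degrees(np.arctan2(v[1],v[0])),"offset from hinge mm",1000*nn@q.mean(0))
E
python3 cov.py; python3 ang.py
```

```text
scene 426 295 angle 156.39657482740145 offset from hinge mm -169.3752900031938
side 684 416 angle 52.028699090240636 offset from hinge mm 3.6057974329825058
grasp [ 0.69985353 -0.0578015   0.25948102] hinge [ 0.76088239 -0.06710673  0.087     ] rad 0.18319575147281753 angle 54.09803820729158 [-8.76725458  3.99733957 11.81284186]
```

```bash
python3 -c "
import cv2,numpy as np
a=cv2.imread('pics/scene_c.png')[110:270,230:390];b=cv2.imread('pics/side_c.png')[90:250,220:380]
cv2.imwrite('pics/cc.png',cv2.resize(np.hstack([a,b]),None,fx=2.5,fy=2.5,interpolation=2))"
```

```text
(no output)
```

View pics/cc.png

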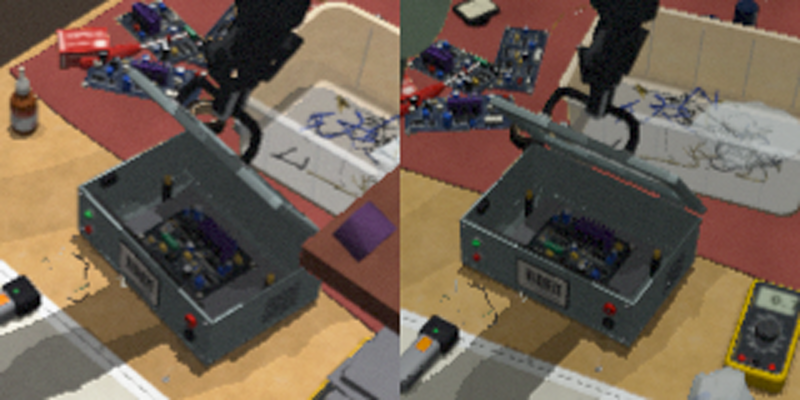

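The cover is open with the bar still in the fingers, and the board is visible. Its front edge runs from crop (128,68) in the scene view and (495,100) in the side view. I'll get the cover angle from the points on that edge.

```bash
cat > edge.py <<'E'
from h import *
h=np.radians(-9.0);e=np.array([np.cos(h),np.sin(h),0]);y=np.cross([0,0,1.],e);hg=np.array([.761,-.067,.087])
for n in("scene","side"):
    f=vision.grab_frame(n);P=cloud(f);d=P-hg;a,b,c=d@e,d@y,d[...,2];I=f["image"]
    th=np.degrees(np.arctan2(c,-a));r=np.hypot(a,c)
    m=(f["depth"]>0)&(abs(b)<.122)&(r>.155)&(r<.195)&(th>35)&(th<80)&(I.max(2)>60)
    q=th[m];print(n,m.sum(),"th pct",np.percentile(q,[5,25,50,75,95]).round(1),"r",np.percentile(r[m],[5,50,95]).round(3),"b",np.percentile(b[m],[5,50,95]).round(3))
    for lo in(-.12,-.06,0.,.06):
        k=m&(b>lo)&(b<lo+.06)
        if k.sum()>5:print("   b",lo,k.sum(),"th",np.median(th[k]).round(1),"r",np.median(r[k]).round(4),"x",np.median(-a[k]).round(4),"z",np.median(c[k]).round(4))
E
python3 edge.py
```

```text
scene 446 th pct [53.5 54.5 55.7 57.  69.5] r [0.167 0.173 0.183] b [-0.108 -0.011  0.106]
   b -0.12 107 th 55.4 r 0.1735 x 0.0987 z 0.1429
   b -0.06 148 th 56.5 r 0.1736 x 0.0953 z 0.1442
   b 0.0 105 th 55.6 r 0.1727 x 0.0982 z 0.1425
   b 0.06 81 th 55.3 r 0.1729 x 0.0985 z 0.1423
side 402 th pct [52.7 53.8 55.  56.2 67.2] r [0.164 0.172 0.181] b [-0.108 -0.009  0.104]
   b -0.12 92 th 54.5 r 0.1717 x 0.0995 z 0.1406
   b -0.06 134 th 55.6 r 0.1722 x 0.0964 z 0.1419
   b 0.0 102 th 55.1 r 0.1731 x 0.0988 z 0.1423
   b 0.06 70 th 54.8 r 0.1723 x 0.0992 z 0.1408
```

```bash
python3 -m creep '[[[-1,0,0.3,-0.28,0.01,0,0],[-1,0,0.3,-0.28,0.01,0,0],[-1,0,0.3,-0.28,0.01,0,0],[-1,0,0.3,-0.28,0.01,0,0],[-1,0,0.3,-0.28,0.01,0,0],[-1,0,0,0,0,0,0],[-1,0,0,0,0,0,0]]]'; python3 ang.py; python3 edge.py; python3 cov.py
```

```text
clock: 18.58
position: [0.7696, -0.069, 0.4086]
tool_rot: [-2.76, -0.0, 1.411]
force: [11.1, 1.1, -46.7]
grip_width: 0.0099
finger_force: 48.4
grasp [ 0.71260408 -0.0598602   0.26480439] hinge [ 0.76088239 -0.06710673  0.087     ] rad 0.1843842542008964 angle 58.43829561347417 [ 11.12844356   1.11986777 -46.71098875]
scene 449 th pct [57.5 58.5 59.8 61.  72.8] r [0.168 0.173 0.183] b [-0.11  -0.011  0.103]
   b -0.12 113 th 59.5 r 0.1728 x 0.0876 z 0.149
   b -0.06 146 th 60.3 r 0.1744 x 0.086 z 0.1505
   b 0.0 105 th 59.8 r 0.1735 x 0.0871 z 0.1495
   b 0.06 79 th 59.4 r 0.1731 x 0.0879 z 0.149
side 396 th pct [57.  58.1 59.2 60.4 71.8] r [0.162 0.173 0.18 ] b [-0.108 -0.008  0.103]
   b -0.12 87 th 58.9 r 0.1721 x 0.0889 z 0.1475
   b -0.06 124 th 59.7 r 0.1733 x 0.0864 z 0.1492
   b 0.0 108 th 59.3 r 0.173 x 0.0873 z 0.1486
   b 0.06 68 th 59.0 r 0.1729 x 0.0888 z 0.148
scene 461 198 angle 57.529443390546795 offset from hinge mm 1.8177147802346383
side 953 701 angle 56.09579317204174 offset from hinge mm 4.258057915647605
```

```bash
python3 -m creep '[[[-1,0,0.05,0.07,0,0,0],[-1,0,0.21,-0.15,0.005,0,0],[-1,0,0.21,-0.15,0.005,0,0],[-1,0,0.21,-0.15,0.005,0,0],[-1,0,0,0,0,0,0],[-1,0,0,0,0,0,0]]]'; python3 ang.py; python3 edge.py; python3 cov.py
```

```text
clock: 19.52
position: [0.7772, -0.0703, 0.4092]
tool_rot: [-2.744, -0.0, 1.411]
force: [9.8, 1.7, -48.2]
grip_width: 0.0098
finger_force: 48.5
grasp [ 0.71799108 -0.060709    0.26630958] hinge [ 0.76088239 -0.06710673  0.087     ] rad 0.1844786398964005 angle 60.19564791152719 [  9.83238168   1.65405392 -48.24366193]
scene 463 th pct [59.3 60.1 61.4 62.8 74. ] r [0.165 0.173 0.182] b [-0.11  -0.012  0.103]
   b -0.12 116 th 61.1 r 0.1728 x 0.0832 z 0.1519
   b -0.06 150 th 62.1 r 0.174 x 0.0807 z 0.153
   b 0.0 111 th 61.4 r 0.1737 x 0.0831 z 0.1523
   b 0.06 80 th 61.1 r 0.1731 x 0.0841 z 0.1513
side 392 th pct [58.8 59.8 61.  62.2 73. ] r [0.159 0.172 0.179] b [-0.109 -0.006  0.104]
   b -0.12 91 th 60.7 r 0.1718 x 0.0839 z 0.15
   b -0.06 119 th 61.6 r 0.173 x 0.0813 z 0.1517
   b 0.0 106 th 61.1 r 0.1718 x 0.0826 z 0.1504
   b 0.06 70 th 60.4 r 0.1728 x 0.085 z 0.1508
scene 552 318 angle 58.40690359702562 offset from hinge mm 4.318544873815469
side 1076 807 angle 57.99776680551919 offset from hinge mm 4.081542454995137
```

```bash
python3 -m creep '[[[-1,0,0.08,0.1,0,0,0],[-1,0,0.12,-0.08,0,0,0],[-1,0,0.12,-0.08,0,0,0],[-1,0,0,0,0,0,0],[-1,0,0,0,0,0,0]]]'; python3 ang.py; python3 edge.py
```

```text
clock: 20.35
position: [0.7801, -0.0708, 0.4099]
tool_rot: [-2.744, -0.0, 1.411]
force: [5.7, 3.2, -35.5]
grip_width: 0.0105
finger_force: 49.3
grasp [ 0.72089516 -0.06116364  0.2669871 ] hinge [ 0.76088239 -0.06710673  0.087     ] rad 0.18447088681732418 angle 61.13255149398949 [  5.71207052   3.19725137 -35.52492409]
scene 478 th pct [60.2 61.1 62.4 63.8 75.6] r [0.164 0.173 0.182] b [-0.107 -0.011  0.102]
   b -0.12 112 th 62.1 r 0.1728 x 0.0809 z 0.1528
   b -0.06 154 th 63.0 r 0.1734 x 0.0784 z 0.1544
   b 0.0 123 th 62.7 r 0.173 x 0.0794 z 0.1533
   b 0.06 83 th 62.0 r 0.1728 x 0.0808 z 0.1526
side 392 th pct [59.6 60.6 61.9 63.1 73.7] r [0.159 0.172 0.179] b [-0.109 -0.007  0.103]
   b -0.12 87 th 61.7 r 0.1722 x 0.0812 z 0.152
   b -0.06 122 th 62.3 r 0.1729 x 0.0798 z 0.1526
   b 0.0 101 th 62.0 r 0.1718 x 0.08 z 0.1516
   b 0.06 74 th 61.5 r 0.1716 x 0.0815 z 0.1512
```

```bash
python3 -m creep '[[[-1,0,0.05,0.08,0,0,0],[-1,0,0,0,0,0,0],[-1,0,0,0,0,0,0],[-1,0,0,0,0,0,0]]]'; python3 ang.py; python3 edge.py
```

```text
clock: 20.95
position: [0.7801, -0.0708, 0.4098]
tool_rot: [-2.745, -0.0, 1.411]
force: [3.3, 3.7, -29.4]
grip_width: 0.0096
finger_force: 49.8
grasp [ 0.7209077  -0.06117029  0.26689886] hinge [ 0.76088239 -0.06710673  0.087     ] rad 0.18438184608196082 angle 61.13061282430366 [  3.25323391   3.68523248 -29.43144509]
scene 468 th pct [60.2 61.1 62.4 63.8 75.3] r [0.165 0.173 0.182] b [-0.109 -0.01   0.103]
   b -0.12 115 th 62.0 r 0.1726 x 0.0812 z 0.1531
   b -0.06 148 th 63.1 r 0.1737 x 0.0783 z 0.1546
   b 0.0 120 th 62.6 r 0.1731 x 0.0797 z 0.1534
   b 0.06 81 th 62.0 r 0.1729 x 0.081 z 0.1528
side 388 th pct [59.6 60.7 61.8 63.1 73.7] r [0.161 0.172 0.179] b [-0.107 -0.008  0.105]
   b -0.12 87 th 61.4 r 0.1722 x 0.0821 z 0.1519
   b -0.06 124 th 62.4 r 0.1724 x 0.0794 z 0.1535
   b 0.0 100 th 62.1 r 0.1718 x 0.0808 z 0.1523
   b 0.06 72 th 61.5 r 0.1719 x 0.0817 z 0.1515
```

```bash
python3 -m creep '[[[-1,0,0,0,0,0,0],[-1,0,0,0,0,0,0],[-1,0,0,0,0,0,0],[-1,0,0,0,0,0,0]]]'; python3 -c "
from workcell import bot
print(bot.job_done())"
```

```text
clock: 21.55
position: [0.7801, -0.0708, 0.4098]
tool_rot: [-2.745, -0.0, 1.411]
force: [3.5, 3.2, -29.8]
grip_width: 0.0097
finger_force: 49.8
the job is handed in; nothing more can be done
None
```

The job is handed in at 21.6 s: the reader was held about 6 cm from the bar code for 1.5 s and laid back flat on the bench, and the arm is still holding the cover open at about 60° by camera measurement; the hand-in gave no verdict.

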